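Free a welded bracket from its sloping jig and set it on the cooling stand

TASK

Lift the spring-loaded hold-down finger of the green jig right back until it stays open by itself, and only then take the welded bracket out of the jig. Lay the bracket gently (not dropped, not pressed hard) on the top of the blue cooling stand, plate down, in the middle and square with it, and let go; leave the finger open and the other things on the bench where they are.

Things in the scene. Friction and masses are not known exactly. Their poses are not given: they have to be found in the camera images.
- jig: Green welding jig fixed to the bench, 130 x 210 mm. Origin: centre of its foot; z up. Its bed slopes 25 degrees, rising along the jig's +x: bed normal (-0.423, 0, 0.906), uphill (0.906, 0, 0.423) in its frame. Lips 5 mm high hold the bracket on all four sides with 2 to 4 mm of play: lift it off square to the bed. At the +y end stands the finger's fork, 36 mm above the bed.
- bed_centre (a point): Centre of the jig's sloping bed surface, 62 mm above the bench, straight above the jig's origin.
- finger_pivot (a point): The hold-down finger's hinge axis, 28 mm above the bed and 119 mm from the bed centre along the jig's +y. The axis runs along the uphill direction of the bed.
- finger_knob (a point): Centre of the red knob on the finger's nose: a barrel 18 mm in diameter, 22 mm tall, axis square to the bed while the finger is down; then it is 64 mm above the bed, 61 mm from the bed centre along the jig's +y. It moves on an arc of 68 mm radius about the pivot. The finger is a bar 14 mm wide, 10 mm thick, its top 33 mm above the bed, with a 12 mm rubber nose on the plate.
- finger (a joint): Angle of the hold-down finger, rad: 0 down on the bracket, growing as the nose lifts and swings over towards the jig's +y end; stop at 1.9. An over-centre spring pulls it down (about 0.6 N m at 0, some 10 N at the knob) up to about 1.0 rad, and beyond that pulls it open, where it stays.
- bracket: Welded steel bracket, 0.5 to 0.8 kg: plate 90 (x) x 150 (y) x 5 mm with an upright lug. Origin: centre of the plate's underside; z square to the plate, towards the lug. The lug is 8 mm thick (x), at x = 0, 60 mm long (y from -45 to +15 mm), its top 45 mm above the underside. At the start it lies on the jig's sloping bed, x uphill, y along the jig's y.
- stand: Fixed cooling stand: blue foot and pillar under a flat aluminium top plate 130 (x) x 190 (y) x 8 mm. Origin: centre of its foot, straight under the top's middle; z up, x and y along the top's sides. The top's upper face is set anywhere from 70 to 120 mm above the bench, differently every time, not reported: feel for it or look. The top is sprung: it gives about 1 mm per 4 N, at most 10 mm.
- hammer: Hammer lying on the bench, 200 mm long, to be left alone. Origin: under its middle.
- wrench: Wrench 170 mm long lying on the bench between jig and stand, to be left alone.
- wire_brush: Brush lying on the bench beyond the jig and stand, to be left alone.
- spray_can: Yellow bottle 54 mm in diameter, 150 mm tall, standing on the bench, to be left alone.
- pipe_collar: Dark steel collar 90 mm in diameter, 45 mm tall, standing on the bench, to be left alone.
- angle_iron: Offcut of angle iron 160 x 40 x 40 mm lying on the bench, to be left alone.
- mug: Blue mug 80 mm in diameter, 90 mm tall, to be left alone.
Things that resemble listed ones, but are neither listed nor needed, are in the scene too. Leave any purple look-alike of the bracket alone. There is more than one size of the stand; the job needs the larger.

How it is judged:
By the outcome, as a careful person would: the job done as asked, in the order asked, and still so for the second after the job is handed in, with the robot touching nothing.
It also fails if it takes over 58 s, if anything falls off the work surface, if the arm or the gripper's body presses on something with over 40 N, if the wrist force passes 120 N, or if a joint passes its speed limit or range.

ROBOT

A 6-joint arm with a two-finger parallel gripper is mounted at the origin on the work surface. World frame = base frame: x ahead of the robot, y to its left, z up, the work surface at z = 0. Lengths are in m, angles in rad, forces in N, time in s.
With the tool pointing down it reaches from about 0.4 to 0.925 m from the base axis. Payload 3.4 kg.
Tool frame: the origin (TCP) lies at the very end of the fingers, on their centre line; the grasp point (between the pads) lies 19 mm behind it (bot.grasp_offset is the distance from the TCP to the grasp point, in m); z points along the fingers, y is the direction in which the jaws open and shut (so a half turn about z gives the same grasp; the last joint's range is limited). The gripper opens to 85 mm and grips with 20 to 120 N. Pads are 22 mm wide; open, the fingers measure 114 mm over their backs; the gripper's body (76 mm by 85 mm) begins 54 mm behind the grasp point. The pads swing forward as they close: fully open they stand 13 mm farther back than shut.
Start: joints at [1.232, 0.307, 1.506, -0, 1.328, -0.073], TCP at [0.151, 0.555, 0.231] pointing down, gripper open.
Joint ranges: [-3.12, 3.12], [-1.05, 2.28], [0.14, 2.33], [-1.42, 4.57], [0.1, 2.73], [-2.68, 2.68]. Speed limits (rad/s): [2.57, 2.57, 3.14, 3.14, 3.14, 3.14].

INTERFACE

Orientations are given as a rotation vector (axis times angle).
In Python, from rig import bot gives the robot as it stands.
- The arm moves only by the tool apply_moves, never from a script. Its arguments are lists of equal length, an entry for each row: "xyz": the shift along the tool's x, y, z in mm, a list of three; "dr": the turn, a rotation vector about the tool's x, y, z in degrees, a list of three; "jaw": the closure, from 0 (fully open) to 1 (shut). In form: {"xyz": [[dx, dy, dz], ...], "dr": [[wx, wy, wz], ...], "jaw": [jaw, ...]}. A call has exactly 5 rows; each row is the pose to reach, as a shift and turn from the pose measured when the call began, along the tool's axes at that moment; what a row does not reach only later rows make up. A row lasts 1/12 s, in which the tool goes at most 41.7 mm and 7.16 degrees, less where a joint would pass 70% of its speed; a pose out of reach is approached as far as the arm can. A call with a gripper value outside its range is refused whole. The fingers move at their own pace and stop on an object; the grip force is fixed at half the most. Time passes only in rows, so rows that repeat a pose let the fingers close, or fill a call up. It gives the time, the measured TCP pose, the force and the opening at its end, in the units of the state.
- bot.state(): the state, without advancing time (a new reading comes with each control period).
- bot.grab_frame(name): name is "side" or "top"; returns a dict with "frame" (400x640x3 uint8, red, green, blue), "vertical_fov" (degrees; the focal length in pixels is half the picture's height over the tangent of half this angle, whatever the lens; pixels are square), "cx", "cy" (the principal point, pixels), "origin" and "orientation" of the camera in the world. Camera axes: x right, y up, looking along -z (the intrinsics and any distortion apply to the point x, -y, -z); pixel columns grow to the right and rows downward; lengths in m; the calibration is good to about 2 mm. A picture is of the moment at which its call begins. There is no depth.
- bot.hand_in(): hands the job in, once; it reports no verdict.
The state is a dict: "t": time; "q": joint angles; "qd": joint speeds; "joint_efforts": joint torques, N m; "tcp_pos": TCP position; "eef_rot": TCP orientation; "contact_force": force on the tool from outside, world axes, zero at the start; "ft_torque": the same for the moment, N m; "opening": opening from 0.0 (shut) to 1.0 (fully open).
Only numpy, scipy, OpenCV 4.12 (cv2) and the standard library are available. Lean on these libraries where they do the work, as an engineer would, in place of code of your own. Each camera call takes 0.05 s, during which the arm holds its last target. There are 200 camera calls.

## Working session

There is one attempt and no reset: what is moved stays moved. The work goes in short steps, Python scripts to look and compute and a tool call to move; the robot and the scene stay as the last step left them, time stands still between calls to the robot, and variables do not carry over. Pictures are saved under pics/ and viewed, about 8 in all and at most 12, crops included, and the job is handed in when it is done.

Besides the shell and the picture viewer there is one more tool, called after "Emit:" as a command line: name --argument value ..., lists and objects as JSON in quotes. apply_moves: Moves the arm, as the interface text tells. Its arguments: {"type":"object","properties":{"xyz":{"type":"array"},"dr":{"type":"array"},"jaw":{"type":"array"}},"required":["xyz","dr","jaw"]}

```bash
ls; mkdir -p pics; python3 - <<'E'
from rig import bot
import cv2,pickle
d={}
for n in("side","top"):
    f=bot.grab_frame(n); d[n]=f
    cv2.imwrite(f"pics/{n}0.png",f["frame"][:,:,::-1])
    print(n,{k:v for k,v in f.items() if k!="frame"})
pickle.dump(d,open("f0.pkl","wb"))
print(bot.state(), bot.grasp_offset)
E
```

```text
pics
side {'vertical_fov': 50.790041396930015, 'cx': 322.98587131476893, 'cy': 191.5397378838405, 'origin': array([ 0.14409955, -1.06323765,  0.89245224]), 'orientation': array([ 0.94907016, -0.17816776, -0.29913096])}
top {'vertical_fov': 45.370822699829, 'cx': 310.4126161947565, 'cy': 193.34622728458288, 'origin': array([ 0.42595099, -0.0058466 ,  1.38629686]), 'orientation': array([ 0.05954329, -0.06843437, -1.5507268 ])}
{'t': 0.1, 'q': array([ 1.23250587e+00,  3.07459571e-01,  1.50752989e+00,  3.73182677e-05,
        1.32842230e+00, -7.35280306e-02]), 'qd': array([-3.64420717e-04, -1.14178477e-03, -2.25533207e-03,  3.86172658e-04,
       -4.36986307e-04,  6.64087387e-05]), 'joint_efforts': array([-2.80486529e-04, -4.58526206e+01, -2.52608979e+01, -2.10666913e-04,
        5.53772261e-03, -2.71157586e-05]), 'tcp_pos': array([0.15028345, 0.5543635 , 0.23050014]), 'eef_rot': array([-4.14634241e-01, -3.11369806e+00,  2.78508112e-03]), 'contact_force': array([-0.92324621, -0.20841797, -0.01751451]), 'ft_torque': array([-0.08005789, -0.01083496, -0.02241914]), 'opening': 0.9994287927056188} 0.0187
```

View pics/side0.png

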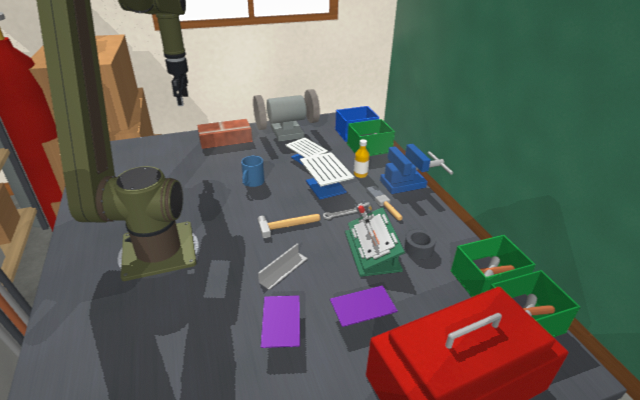

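View pics/top0.png

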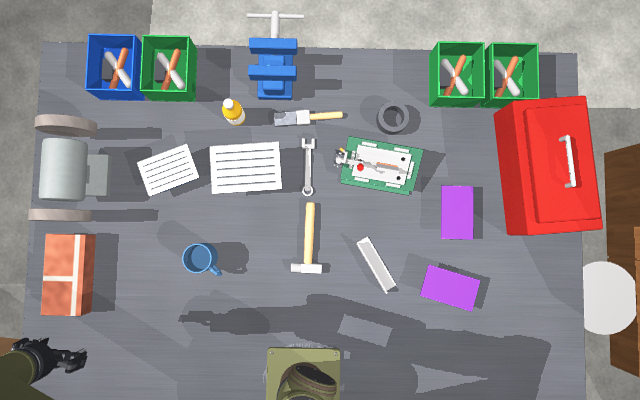

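The top view shows the jig at about (380,165), with the finger and red knob at its left (+y) end. Two slatted stands are visible: A at (245,167) and B at (168,170). A looks larger, so I'll check it in enlarged crops. The purple look-alikes are at (458,212) and (450,287).

```bash
python3 - <<'E'
import cv2
a=cv2.imread("pics/top0.png");b=cv2.imread("pics/side0.png")
cv2.imwrite("pics/c1.png",cv2.resize(a[125:205,325:435],None,fx=7,fy=7,interpolation=cv2.INTER_CUBIC))
t=cv2.resize(a[130:205,130:290],None,fx=5,fy=5,interpolation=cv2.INTER_CUBIC)
cv2.imwrite("pics/c2.png",t)
cv2.imwrite("pics/c3.png",cv2.resize(b[130:285,270:430],None,fx=3.8,fy=3.8,interpolation=cv2.INTER_CUBIC))
E
```

```text
(no output)
```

View pics/c1.png

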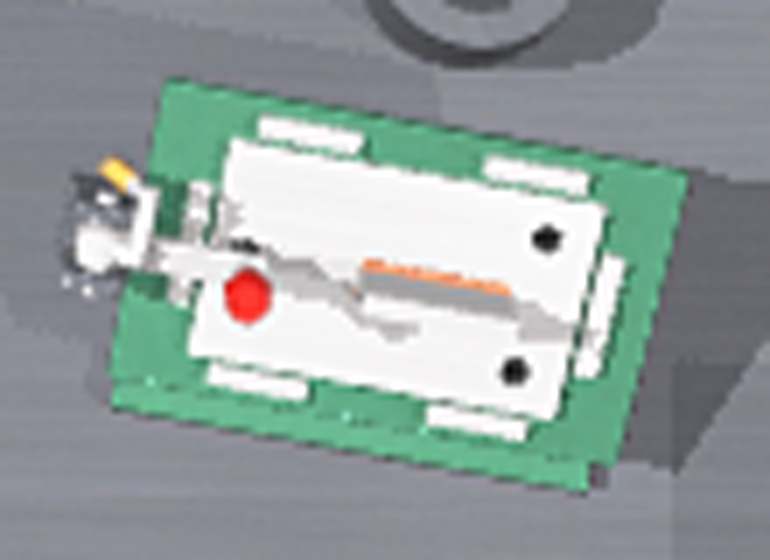

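View pics/c2.png

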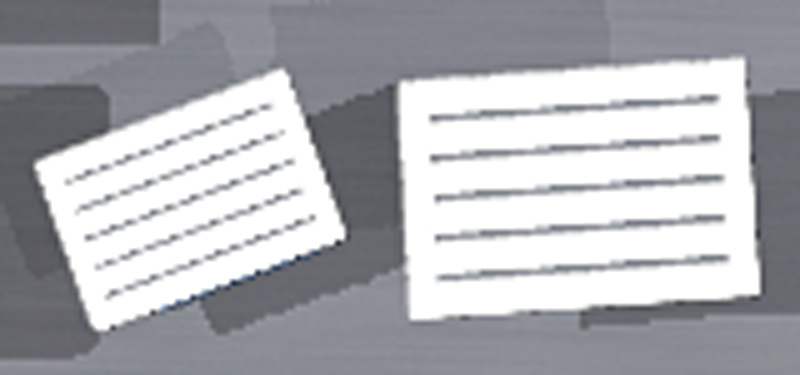

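View pics/c3.png

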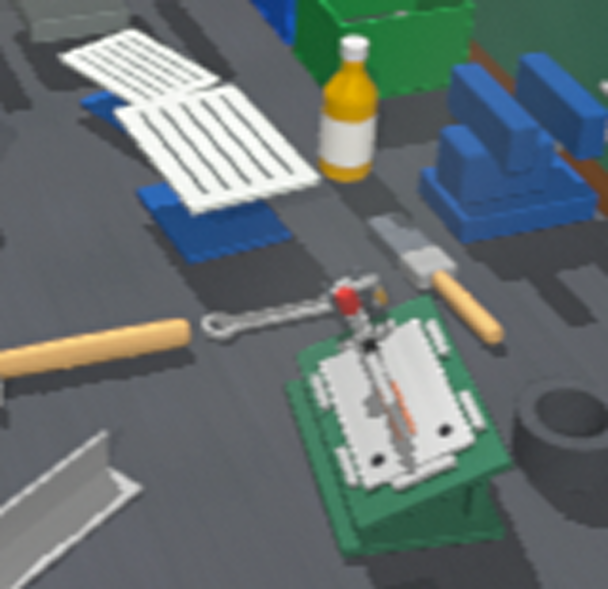

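```bash
cat > h.py <<'E'
import numpy as np,pickle
from scipy.spatial.transform import Rotation as R
from scipy.optimize import least_squares
C=pickle.load(open("f0.pkl","rb"))
def proj(P,n):
    c=C[n];f=200/np.tan(np.radians(c["vertical_fov"])/2)
    q=(np.atleast_2d(P)-c["origin"])@R.from_rotvec(c["orientation"]).as_matrix()
    return np.c_[c["cx"]+f*q[:,0]/-q[:,2], c["cy"]-f*q[:,1]/-q[:,2]]
def un(p,off,s): return np.array(off)+(np.array(p,float)+.5)/s-.5
def jigR(yaw): return R.from_euler('z',yaw)*R.from_euler('y',-25,degrees=True)
E
python3 - <<'E'
from h import *
s=[(-1,1),(1,1),(1,-1),(-1,-1)]  # (x,y)
# stand: corners order (-x,+y)->BL,(+x,+y)->TL,(+x,-y)->TR,(-x,-y)->BR
S=np.array([[a*.065,b*.095,0] for a,b in s])
st=un([(410,321),(398,80),(745,58),(762,295)],(130,130),5)
ss=un([(115,110),(228,85),(320,180),(193,213)],(270,130),3.8)
# side view: +y is far; far-left=(-x,+y)
def res(v):
    P=S@R.from_euler('z',v[3]).as_matrix().T+v[:3]
    return np.r_[(proj(P,"top")-st).ravel(),(proj(P,"side")-ss).ravel()]
r=least_squares(res,[.5,.15,.1,0]);print("stand",r.x.round(4),r.fun.round(1))
rb=least_squares(lambda v:np.r_[(proj(S*0.74@R.from_euler('z',v[3]).as_matrix().T+v[:3],"top")-un([(97,330),(35,162),(287,68),(347,238)],(130,130),5)).ravel()],[.5,.3,.1,.3]);print("small",rb.x.round(3),rb.fun.round(1))
B=np.array([[a*.045,b*.075,.005] for a,b in s]+[[0,.061,.064]])
bt=un([(190,355),(233,140),(607,210),(557,418),(248,293)],(325,125),7)
bs=un([(322,385),(415,320),(468,432),(375,490),(346,301)],(270,130),3.8)
def rj(v,w=0):
    P=B@jigR(v[2]).as_matrix().T+[v[0],v[1],.062+ (v[3] if len(v)>3 else 0)]
    return np.r_[(proj(P,"top")-bt).ravel(),(proj(P,"side")-bs).ravel()]
for x0 in([.5,-.15,-.2],[.5,-.15,-.2,0]):
    r=least_squares(rj,x0);print("br",r.x.round(4),r.fun.reshape(-1,2).round(1).tolist())
# foot/bed upper edge of jig
v=r.x
# lug top ends
E
```

```text
stand [0.6003 0.1675 0.0838 0.0935] [ 0.4 -0.2  0.1  1.  -0.3  0.4 -0.4 -0.1 -0.1  0.3  1.4  0.3  0.2 -0.1
  0.1 -0.8]
small [0.585 0.366 0.127 0.382] [-0.2  0.2  0.2 -0.1 -0.1  0.1  0.1 -0.2]
br [ 0.6195 -0.2092 -0.1421] [[0.4, 0.5], [0.1, 0.5], [0.5, -0.8], [0.6, 0.0], [0.7, 1.1], [-0.9, -5.7], [0.6, -0.8], [2.4, 1.6], [-1.8, -0.4], [0.4, 0.2]]
br [ 0.6205 -0.2083 -0.1418 -0.0048] [[-0.1, 0.3], [-0.4, 0.4], [-0.2, -0.9], [-0.1, -0.2], [0.2, 1.0], [-0.8, -4.8], [0.6, 0.2], [2.4, 2.6], [-1.8, 0.5], [0.5, 1.2]]
```

Stand A fits the 130 x 190 mm top (residuals about 1 px, height about 84 mm). B fits only at 0.74 scale with an assumed height, so A is the larger one and the target. Next I'll plan the finger lift.

```bash
cat >> h.py <<'E'
from rig import bot
J=np.array([.6195,-.2092,.062]); YAW=-.142
def bed(p): return J+jigR(YAW).apply(p)
RB=R.from_matrix(jigR(YAW).as_matrix()@np.array([[0,1,0],[1,0,0],[0,0,-1.]]).T) # tool x=+y jig, y=uphill, z=-normal
def plan(wps,jaw=0,mm=38,deg=6.8):
    """wps: list of (pos of TCP, Rotation); prints calls as if each call is reached"""
    s=bot.state();p=s["tcp_pos"];r=R.from_rotvec(s["eef_rot"])
    for P,Q in wps:
        d=(r.inv()*Q).as_rotvec(True);x=r.inv().apply(P-p)*1000
        n=max(np.linalg.norm(x)/mm,np.linalg.norm(d)/deg)
        print("rows %.1f"%n,"xyz",x.round(1).tolist(),"dr",d.round(1).tolist());p,r=P,Q
def knob(th,tilt=None,back=0):
    a=np.arctan2(36,58)+th;tilt=th if tilt is None else tilt
    k=np.array([0,.119-.0683*np.cos(a),.028+.0683*np.sin(a)])
    z=np.array([0,-np.sin(tilt),-np.cos(tilt)])
    T=R.from_matrix(np.c_[np.cross([1,0,0],z),[1,0,0],z])
    return bed(k+z*(.019-back)),jigR(YAW)*T
E
python3 - <<'E'
from h import *
s=bot.state();r=R.from_rotvec(s["eef_rot"])
mid=R.from_euler('z',-.7)*r
print(knob(0),knob(0)[1].as_matrix().round(2).tolist())
plan([(np.array([.42,.33,.32]),R.from_euler('z',-.55)*r),(np.array([.58,.05,.32]),R.from_euler('z',-1.1)*r),knob(0,back=.1),knob(0)])
E
```

```text
(array([ 0.60929431, -0.14615149,  0.10280096]), Rotation.from_matrix(array([[ 1.41523266e-01,  8.97185735e-01,  4.18364579e-01],
                            [ 9.89934930e-01, -1.28263638e-01, -5.98103168e-02],
                            [-2.77555756e-17,  4.22618262e-01, -9.06307787e-01]]))) [[0.14, 0.9, 0.42], [0.99, -0.13, -0.06], [-0.0, 0.42, -0.91]]
rows 9.5 xyz [-319.0, -146.1, -89.3] dr [-0.0, 0.1, 31.5]
rows 8.5 xyz [-313.5, -75.7, 0.1] dr [-0.0, 0.1, 31.5]
rows 6.0 xyz [-183.6, -51.0, 126.6] dr [-24.8, -4.3, 19.6]
rows 2.6 xyz [0.0, 0.0, 100.0] dr [0.0, 0.0, 0.0]
```

Emit:
apply_moves --xyz '[[-33,-15,-9],[-67,-30,-18],[-100,-46,-27],[-134,-61,-36],[-167,-77,-45]]' --dr '[[0,0,3.3],[0,0,6.6],[0,0,10],[0,0,13.3],[0,0,16.6]]' --jaw '[0,0,0,0,0]'

```text
t: 0.52
tcp_pos: [0.2922, 0.4351, 0.2755]
eef_rot: [-0.863, -3.02, 0.004]
contact_force: [1.2, -0.9, 0.3]
opening: 1.0
```

```bash
python3 - <<'E'
from h import *
print(bot.state())
s=bot.state();r=R.from_rotvec(s["eef_rot"])
plan([(np.array([.47,.22,.32]),R.from_euler('z',-.45)*r),(np.array([.58,.0,.32]),R.from_euler('z',-1.)*r),knob(0,back=.1),knob(0)])
E
```

```text
{'t': 0.5167, 'q': array([ 8.99316862e-01,  2.04676932e-01,  1.53707643e+00, -7.46044692e-04,
        1.40246887e+00, -1.14720490e-01]), 'qd': array([-8.40305145e-01, -1.69762657e-01, -5.31630838e-02, -2.00283534e-04,
        2.14049028e-01, -1.40602115e-01]), 'joint_efforts': array([  5.01845106, -40.3672421 , -25.10211289,   0.06869827,
         0.076749  ,   0.15503953]), 'tcp_pos': array([0.29216816, 0.43505303, 0.27552438]), 'eef_rot': array([-0.86302187, -3.02038385,  0.00425748]), 'contact_force': array([ 1.16098999, -0.9365447 ,  0.25179357]), 'ft_torque': array([ 0.00868246, -0.00259483,  0.0130916 ]), 'opening': 1.000266644472347}
rows 7.4 xyz [-264.6, -88.8, -44.1] dr [0.0, 0.1, 25.8]
rows 6.5 xyz [-244.7, -24.7, 0.2] dr [0.0, 0.1, 31.5]
rows 5.0 xyz [-139.9, -14.2, 126.7] dr [-25.1, -1.9, 8.8]
rows 2.6 xyz [0.0, 0.0, 100.0] dr [0.0, 0.0, 0.0]
```

Emit:
apply_moves --xyz '[[-36,-12,-6],[-72,-24,-12],[-108,-36,-18],[-144,-48,-24],[-180,-60,-30]]' --dr '[[0,0,3.5],[0,0,7],[0,0,10.5],[0,0,14],[0,0,17.5]]' --jaw '[0,0,0,0,0]'

```text
t: 0.93
tcp_pos: [0.4139, 0.2873, 0.3058]
eef_rot: [-1.317, -2.852, 0.005]
contact_force: [-0.1, 0.0, 0.3]
opening: 1.0
```

Emit:
apply_moves --xyz '[[-36,-8,-4],[-72,-16,-8],[-108,-24,-12],[-144,-32,-14],[-180,-40,-14]]' --dr '[[0,0,4],[0,0,8],[0,0,12],[0,0,16],[0,0,20]]' --jaw '[0,0,0,0,0]'

```text
t: 1.35
tcp_pos: [0.5007, 0.1226, 0.3203]
eef_rot: [1.796, 2.577, -0.005]
contact_force: [1.8, 0.1, -0.7]
opening: 0.999
```

```bash
python3 - <<'E'
from h import *
s=bot.state();print(s["tcp_pos"],s["q"].round(2))
plan([knob(0,back=.1),knob(0)])
E
```

```text
[0.50071976 0.12263925 0.3203084 ] [ 0.16  0.17  1.48 -0.    1.5  -0.19]
rows 7.9 xyz [-269.4, -28.0, 127.5] dr [-24.6, -6.0, 27.9]
rows 2.6 xyz [0.0, 0.0, 100.0] dr [0.0, 0.0, 0.0]
```

Emit:
apply_moves --xyz '[[-36,-4,10],[-72,-8,20],[-108,-12,32],[-144,-16,46],[-180,-20,60]]' --dr '[[-3,-0.7,3.5],[-6,-1.4,7],[-9,-2.1,10.5],[-12,-2.9,14],[-15,-3.6,17.5]]' --jaw '[0,0,0,0,0]'

```text
t: 1.77
tcp_pos: [0.5441, -0.0552, 0.2604]
eef_rot: [2.024, 2.113, 0.26]
contact_force: [1.3, 0.8, -0.2]
opening: 1.002
```

```bash
python3 - <<'E'
from h import *
s=bot.state();print(s["tcp_pos"],s["q"].round(2))
plan([knob(0,back=.08),knob(0)])
E
```

```text
[ 0.54407258 -0.05517199  0.26036172] [-0.21  0.11  1.73  0.05  1.03 -0.27]
rows 3.3 xyz [-85.3, 4.1, 91.6] dr [-9.4, -2.3, 10.3]
rows 2.1 xyz [0.0, 0.0, 80.0] dr [0.0, 0.0, 0.0]
```

Emit:
apply_moves --xyz '[[-25,1,20],[-50,2,45],[-75,3,75],[-85,4,91],[-85,4,91]]' --dr '[[-3,-0.8,3.4],[-6,-1.5,6.8],[-9,-2.2,10],[-9.4,-2.3,10.3],[-9.4,-2.3,10.3]]' --jaw '[0,0,0,0,0]'

```text
t: 2.18
tcp_pos: [0.5724, -0.1422, 0.1709]
eef_rot: [2.113, 1.825, 0.398]
contact_force: [0.4, -0.4, -0.5]
opening: 0.998
```

```bash
python3 - <<'E'
from h import *
import cv2
s=bot.state();print(s["tcp_pos"],s["q"].round(2))
plan([knob(0)])
a=bot.grab_frame("side")["frame"][:,:,::-1];b=bot.grab_frame("top")["frame"][:,:,::-1]
A=cv2.resize(a[170:285,320:430],None,fx=3.6,fy=3.6,interpolation=2);B=cv2.resize(b[110:225,325:435],None,fx=3.6,fy=3.6,interpolation=2)
cv2.imwrite("pics/k1.png",np.hstack([A,B]))
print(proj(bed([0,.061,.064]),"side"),proj(bed([0,.061,.064]),"top"))
E
```

```text
[ 0.57241249 -0.14215499  0.17093574] [-0.38  0.22  1.91  0.17  0.6  -0.35]
rows 2.0 xyz [1.3, 5.5, 77.4] dr [-0.5, 0.0, -0.2]
[[361.10703    209.06299144]] [[360.71194701 167.55190428]]
```

View pics/k1.png

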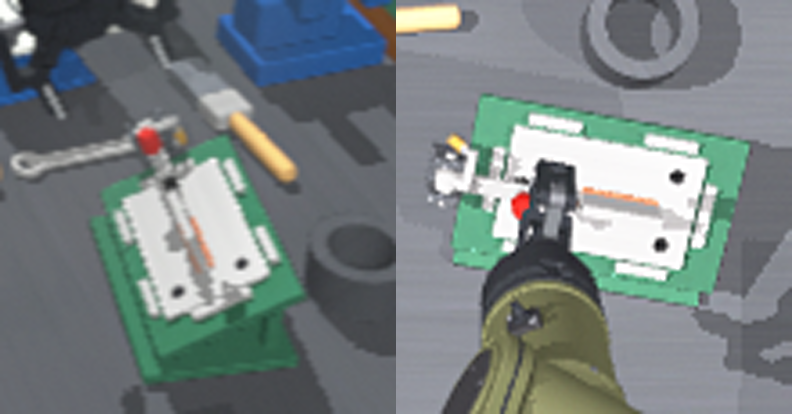

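The gripper is poised over the knob. The two fingertips are at crop pixels (60,115) and (165,60) in the side view, and the knob is at (148,140). I'll check the TCP projection against these.

```bash
python3 - <<'E'
from h import *
s=bot.state();r=R.from_rotvec(s["eef_rot"])
for o in([0,-.0425,-.013],[0,.0425,-.013],[0,0,0],[0,0,-.06],[0,0,-.12]):
  P=s["tcp_pos"]+r.apply(o);print(o,(proj(P,"side")-[320,170])*3.6,(proj(P,"top")-[325,110])*3.6+[396,0])
E
```

```text
[0, -0.0425, -0.013] [[ 68.45844812 101.52398804]] [[516.93428236 295.43586821]]
[0, 0.0425, -0.013] [[163.01095316  56.76296959]] [[539.55753958 181.59632102]]
[0, 0, 0] [[121.20606652  90.39148704]] [[527.39054386 233.59647746]]
[0, 0, -0.06] [[94.68780669 37.60997041]] [[530.83169734 260.46630596]]
[0, 0, -0.12] [[ 66.56757313 -18.36008892]] [[534.62294409 290.06979517]]
```

Emit:
apply_moves --xyz '[[1,2,20],[1,4,40],[1,5,60],[1.3,5.5,77],[1.3,5.5,77]]' --dr '[[0,0,0],[0,0,0],[-0.5,0,-0.2],[-0.5,0,-0.2],[-0.5,0,-0.2]]' --jaw '[0,0,0,0,0]'

```text
t: 2.7
tcp_pos: [0.6131, -0.1439, 0.1066]
eef_rot: [2.097, 1.826, 0.408]
contact_force: [-1.3, 1.2, 0.4]
opening: 1.0
```

```bash
python3 - <<'E'
from h import *
import cv2
s=bot.state();print(s["tcp_pos"],s["contact_force"].round(1))
plan([knob(0)])
a=bot.grab_frame("side")["frame"][:,:,::-1];b=bot.grab_frame("top")["frame"][:,:,::-1]
A=cv2.resize(a[170:250,320:400],None,fx=5,fy=5,interpolation=2);B=cv2.resize(b[130:210,325:405],None,fx=5,fy=5,interpolation=2)
cv2.imwrite("pics/k2.png",np.hstack([A,B]))
E
```

```text
[ 0.61312443 -0.14385584  0.10660296] [-1.3  1.2  0.4]
rows 0.2 xyz [-2.8, -4.8, 2.0] dr [0.2, -0.1, 0.2]
```

View pics/k2.png

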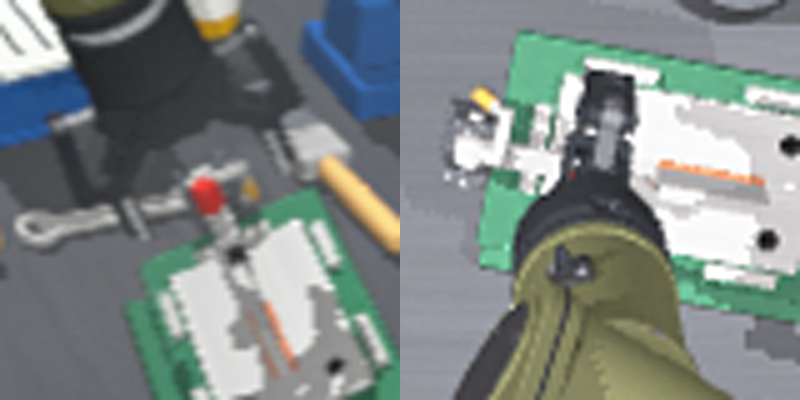

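Side crop: the tips are at (137,215) and (280,150), straddling the red knob at (207,195). Top crop: the gripper axis is near x=600, a few mm to the right of the knob. Part of that is parallax, so I'll shift slightly and close.

Emit:
apply_moves --xyz '[[0,-5,3],[0,-5,3],[0,-5,3],[0,-5,3],[0,-5,3]]' --dr '[[0,0,0],[0,0,0],[0,0,0],[0,0,0],[0,0,0]]' --jaw '[0,0.3,0.6,0.75,0.9]'

```text
t: 3.22
tcp_pos: [0.6099, -0.1439, 0.1045]
eef_rot: [2.095, 1.823, 0.41]
contact_force: [0.1, 0.4, 0.2]
opening: 0.456
```

Emit:
apply_moves --xyz '[[0,0,0],[0,0,0],[0,0,0],[0,0,0],[0,0,0]]' --dr '[[0,0,0],[0,0,0],[0,0,0],[0,0,0],[0,0,0]]' --jaw '[1,1,1,1,1]'

```text
t: 3.63
tcp_pos: [0.6107, -0.1442, 0.1055]
eef_rot: [2.093, 1.822, 0.411]
contact_force: [-1.1, -0.4, 5.5]
opening: 0.185
```

```bash
python3 - <<'E'
from h import *
s=bot.state();print(s["tcp_pos"],s["contact_force"].round(1),s["ft_torque"].round(2),s["opening"])
plan([knob(0)])
# relative path from measured grasp: tool tilt = 0.6*theta
p0,r0=s["tcp_pos"],R.from_rotvec(s["eef_rot"]);k0,q0=knob(0)
for th in np.arange(.1,1.71,.1):
    P,Q=knob(th,.6*th); P=P+p0-k0
    print(th.round(2),(r0.inv().apply(P-p0)*1000).round(0),(r0.inv()*(Q*q0.inv()*r0)).as_rotvec(True).round(1))
E
```

```text
[ 0.61066594 -0.14422617  0.10553364] [-1.1 -0.4  5.5] [0.05 0.02 0.08] 0.1853455469144836
rows 0.1 xyz [-2.1, -2.2, 2.0] dr [0.6, 0.0, 0.2]
0.1 [ 3.  0. -6.] [ 0.  -3.4 -0. ]
0.2 [  6.   0. -11.] [ 0.  -6.9 -0.1]
0.3 [ 10.   0. -16.] [  0.  -10.3  -0.1]
0.4 [ 14.   0. -20.] [  0.  -13.8  -0.1]
0.5 [ 19.   0. -24.] [  0.1 -17.2  -0.2]
0.6 [ 24.   0. -28.] [  0.1 -20.6  -0.2]
0.7 [ 29.   0. -31.] [  0.1 -24.1  -0.2]
0.8 [ 35.   0. -33.] [  0.1 -27.5  -0.3]
0.9 [ 40.   0. -35.] [  0.1 -30.9  -0.3]
1.0 [ 46.   1. -36.] [  0.1 -34.4  -0.3]
1.1 [ 52.   1. -36.] [  0.1 -37.8  -0.4]
1.2 [ 58.   1. -36.] [  0.1 -41.3  -0.4]
1.3 [ 64.   1. -35.] [  0.2 -44.7  -0.4]
1.4 [ 70.   1. -34.] [  0.2 -48.1  -0.5]
1.5 [ 75.   1. -32.] [  0.2 -51.6  -0.5]
1.6 [ 80.   1. -29.] [  0.2 -55.   -0.5]
1.7 [ 85.   1. -26.] [  0.2 -58.4  -0.6]
```

Emit:
apply_moves --xyz '[[2,0,-4],[4,0,-8],[6,0,-11],[8,0,-14],[10,0,-16]]' --dr '[[0,-2,0],[0,-4,0],[0,-6,0],[0,-8,0],[0,-10,0]]' --jaw '[1,1,1,1,1]'

```text
t: 4.05
tcp_pos: [0.606, -0.1343, 0.1191]
eef_rot: [2.058, 1.72, 0.217]
contact_force: [6.9, -7.0, -13.5]
opening: 0.182
```

```bash
python3 - <<'E'
from h import *
import cv2
s=bot.state();print(s["tcp_pos"],s["contact_force"].round(1),s["ft_torque"].round(2),s["opening"])
plan([knob(.3,.18)])
a=bot.grab_frame("side")["frame"][:,:,::-1]
cv2.imwrite("pics/k3.png",cv2.resize(a[165:265,315:415],None,fx=5,fy=5,interpolation=2))
E
```

```text
[ 0.60595081 -0.13430521  0.1190576 ] [  6.9  -7.  -13.5] [-0.67  0.19 -0.35] 0.18226023426758145
rows 0.1 xyz [-1.2, -2.4, 1.2] dr [0.6, -0.2, 0.1]
```

View pics/k3.png

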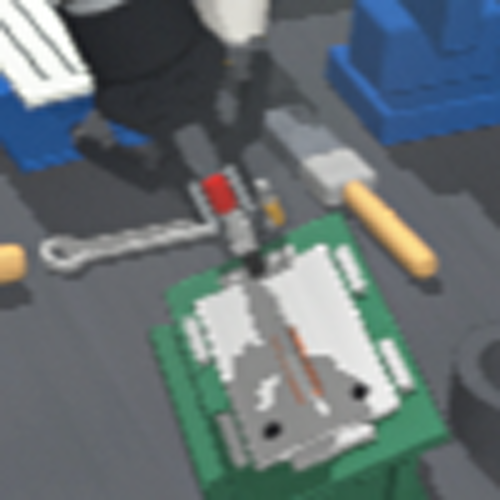

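The picture shows the red knob (220,193 in the crop) held between the pads and lifting. The force is a plausible 16 N, so I'll continue along the arc.

```bash
cat >> h.py <<'E'
def arc(th0,ths,k=.6):
    s=bot.state();p0,r0=s["tcp_pos"],R.from_rotvec(s["eef_rot"]);k0,q0=knob(th0,k*th0)
    for th in ths:
        P,Q=knob(th,k*th);print(round(th,2),(q0.inv().apply(P-k0)*1000).round(0),(q0.inv()*Q).as_rotvec(True).round(1))
E
python3 -c "
from h import *
arc(.3,[.4,.5,.6,.7,.8]); arc(.8,[.9,1,1.1,1.2,1.3]); arc(1.3,[1.4,1.5,1.6,1.65,1.7])"
```

```text
0.4 [ 3. -0. -5.] [-0.  -3.4 -0. ]
0.5 [  7.   0. -10.] [-0.  -6.9 -0. ]
0.6 [ 12.   0. -14.] [ -0.  -10.3  -0. ]
0.7 [ 16.  -0. -18.] [ -0.  -13.8  -0. ]
0.8 [ 21.  -0. -21.] [ -0.  -17.2  -0. ]
0.9 [ 4.  0. -4.] [ 0.  -3.4  0. ]
1 [ 9. -0. -8.] [-0.  -6.9  0. ]
1.1 [ 14.  -0. -11.] [  0.  -10.3  -0. ]
1.2 [ 19.   0. -13.] [  0.  -13.8  -0. ]
1.3 [ 25.  -0. -15.] [  0.  -17.2   0. ]
1.4 [ 5.  0. -3.] [-0.  -3.4  0. ]
1.5 [10.  0. -5.] [-0.  -6.9  0. ]
1.6 [16.  0. -7.] [ -0.  -10.3   0. ]
1.65 [19.  0. -8.] [ -0. -12.  -0.]
1.7 [21.  0. -8.] [ -0.  -13.8  -0. ]
```

Emit:
apply_moves --xyz '[[3,0,-5],[7,0,-10],[12,0,-14],[16,0,-18],[21,0,-21]]' --dr '[[0,-3.4,0],[0,-6.9,0],[0,-10.3,0],[0,-13.8,0],[0,-17.2,0]]' --jaw '[1,1,1,1,1]'

```text
t: 4.52
tcp_pos: [0.6025, -0.1105, 0.1348]
eef_rot: [1.97, 1.532, -0.096]
contact_force: [5.8, -9.9, -10.9]
opening: 0.18
```

```bash
python3 -c "
from h import *
s=bot.state();print(s['contact_force'],s['q'].round(2))
plan([knob(.8,.48),knob(.75,.45),knob(1.3,.78)])"
```

```text
[  5.79984691  -9.89804351 -10.9483325 ] [ 0.08  0.4   1.9  -0.91  0.75  0.99]
rows 0.1 xyz [0.8, -2.9, 0.8] dr [0.6, 0.3, 0.0]
rows 0.3 xyz [-2.0, 0.0, 2.2] dr [0.0, 1.7, 0.0]
rows 2.8 xyz [27.4, -0.0, -16.8] dr [0.0, -18.9, -0.0]
```

```bash
python3 -c "
from h import *
k0,q0=knob(.8,.48)
for th in [.9,1,1.1,1.2,1.3,1.4,1.5,1.6,1.7]:
    P,Q=knob(th,.48+.25*(th-.8));print(th,(q0.inv().apply(P-k0)*1000).round(0),(q0.inv()*Q).as_rotvec(True).round(1))"
```

```text
0.9 [ 5.  0. -4.] [ 0.  -1.4 -0. ]
1 [10.  0. -8.] [ 0.  -2.9 -0. ]
1.1 [ 16.   0. -11.] [ 0.  -4.3 -0. ]
1.2 [ 22.   0. -13.] [ 0.  -5.7 -0. ]
1.3 [ 28.  -0. -15.] [ 0.  -7.2 -0. ]
1.4 [ 34.   0. -16.] [-0.  -8.6  0. ]
1.5 [ 41.   0. -16.] [ -0. -10.  -0.]
1.6 [ 47.   0. -16.] [  0.  -11.5  -0. ]
1.7 [ 53.   0. -15.] [ -0.  -12.9   0. ]
```

Emit:
apply_moves --xyz '[[5,0,-4],[10,0,-8],[16,0,-11],[22,0,-13],[28,0,-15]]' --dr '[[0,-1.4,0],[0,-2.9,0],[0,-4.3,0],[0,-5.7,0],[0,-7.2,0]]' --jaw '[1,1,1,1,1]'

```text
t: 4.93
tcp_pos: [0.6061, -0.0815, 0.1369]
eef_rot: [1.923, 1.445, -0.223]
contact_force: [-0.5, -5.5, 5.5]
opening: 0.177
```

```bash
python3 -c "
from h import *
s=bot.state();print(s['contact_force'],s['ft_torque'],s['q'].round(2))
plan([knob(1.3,.605),knob(1.6,.68)])"
```

```text
[-0.49634686 -5.52326818  5.54448186] [-1.09004012  0.09205288 -0.54304021] [ 0.21  0.47  1.84 -0.97  0.94  1.14]
rows 0.2 xyz [4.2, -3.3, 0.9] dr [0.6, 0.8, -0.1]
rows 0.6 xyz [18.7, 0.0, -3.5] dr [-0.0, -4.3, 0.0]
```

Emit:
apply_moves --xyz '[[5,0,0],[10,0,-1],[15,0,-2],[20,0,-3],[23,0,-3]]' --dr '[[0,-1,0],[0,-2,0],[0,-3,0],[0,-4,0],[0,-4,0]]' --jaw '[1,1,1,1,1]'

```text
t: 5.35
tcp_pos: [0.613, -0.0616, 0.1294]
eef_rot: [1.895, 1.396, -0.29]
contact_force: [-10.6, 11.3, 18.7]
opening: 0.185
```

Emit:
apply_moves --xyz '[[0,0,0],[0,0,0],[0,0,0],[0,0,0],[0,0,0]]' --dr '[[0,0,0],[0,0,0],[0,0,0],[0,0,0],[0,0,0]]' --jaw '[0.7,0.5,0.3,0,0]'

```text
t: 5.77
tcp_pos: [0.6128, -0.062, 0.1291]
eef_rot: [1.895, 1.395, -0.291]
contact_force: [1.2, 0.6, -0.4]
opening: 0.855
```

```bash
python3 - <<'E'
from h import *
s=bot.state();print(s['contact_force'],s['ft_torque'],s['q'].round(2),s["opening"])
Q=RB
lug=lambda h:bed([0,-.0035,.005+.0])*0+bed([0,-.0035,h])
plan([(lug(.13),Q),(lug(.015),Q)])
E
```

```text
[ 1.1956095   0.5989313  -0.35156444] [0.34100054 0.15617676 0.03091316] [ 0.27  0.53  1.8  -0.99  1.04  1.21] 0.8546552827196265
rows 5.8 xyz [-150.8, -3.6, 50.5] dr [0.7, 39.7, 0.0]
rows 3.0 xyz [-0.0, 0.0, 115.0] dr [0.0, 0.0, 0.0]
```

Emit:
apply_moves --xyz '[[0,0,-20],[0,0,-50],[0,0,-85],[0,0,-110],[0,0,-115]]' --dr '[[0,0,0],[0,0,0],[0,2,0],[0,5,0],[0,8,0]]' --jaw '[0,0,0,0,0]'

```text
t: 6.18
tcp_pos: [0.5866, 0.0193, 0.2112]
eef_rot: [1.946, 1.489, -0.152]
contact_force: [0.7, -0.1, 0.4]
opening: 0.999
```

```bash
python3 - <<'E'
from h import *
import cv2
s=bot.state();print(s['contact_force'],s['q'].round(2),s["opening"])
plan([(bed([0,-.0035,.16]),RB),(bed([0,-.0035,.1]),RB)])
a=bot.grab_frame("side")["frame"][:,:,::-1];b=bot.grab_frame("top")["frame"][:,:,::-1]
A=cv2.resize(a[170:280,320:430],None,fx=3.6,fy=3.6,interpolation=2);B=cv2.resize(b[110:220,325:435],None,fx=3.6,fy=3.6,interpolation=2)
cv2.imwrite("pics/k4.png",np.hstack([A,B]))
E
```

```text
[ 0.6502565  -0.10891587  0.37248299] [ 0.37  0.35  1.75 -0.79  1.11  1.03] 0.9992181385310834
rows 5.9 xyz [-190.6, -5.7, 119.5] dr [0.9, 31.4, 0.1]
rows 1.6 xyz [0.0, 0.0, 60.0] dr [0.0, 0.0, 0.0]
```

View pics/k4.png

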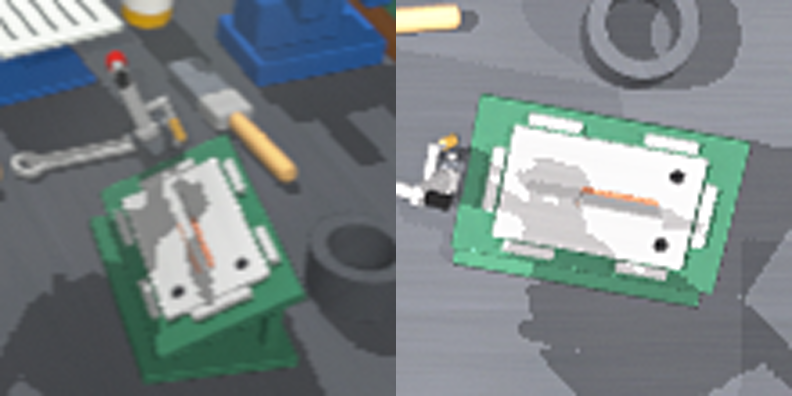

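The finger stands open by itself, with the knob at side crop (116,62). The bracket is still in the jig, with its weld line running from (583,190) to (657,203) in the top crop. I'll refine the bracket pose using the now-unobstructed plate corners.

```bash
python3 - <<'E'
from h import *
B=np.array([[-.045,.075,.005],[.045,.075,.005],[.045,-.075,.005],[-.045,-.075,.005],[.004,.015,.005],[.004,-.045,.005]])
bt=un(np.array([(492,238),(513,127),(710,160),(685,272),(583,188),(658,203)])-[396,0],(325,110),3.6)
bt2=un([(190,355),(233,140),(607,210),(557,418),(365,262),(510,290)],(325,125),7)
for m in(bt,bt2,(bt+bt2)/2):
  r=least_squares(lambda v:(proj(B@jigR(v[2]).as_matrix().T+[v[0],v[1],.062],"top")-m).ravel(),[.62,-.2,-.14])
  print(r.x.round(4),r.fun.reshape(-1,2).round(1).tolist())
E
```

```text
[ 0.6194 -0.2084 -0.1492] [[0.4, -0.2], [0.6, -0.0], [-0.3, -0.1], [-0.6, -0.7], [-0.3, 0.8], [0.1, 0.2]]
[ 0.62   -0.2084 -0.1576] [[-0.1, -0.2], [0.1, -0.1], [0.4, -0.5], [-0.0, 0.2], [-0.4, 0.4], [0.1, 0.2]]
[ 0.6197 -0.2084 -0.1534] [[0.2, -0.2], [0.3, -0.0], [0.0, -0.3], [-0.3, -0.3], [-0.4, 0.6], [0.1, 0.2]]
```

```bash
sed -i 's/^J=.*/J=np.array([.6197,-.2086,.062]); YAW=-.150/' h.py; python3 - <<'E'
from h import *
plan([(bed([0,-.0035,.15]),RB),(bed([0,-.0035,.016]),RB)])
E
```

```text
rows 5.8 xyz [-181.1, -4.2, 126.7] dr [1.0, 31.4, 0.4]
rows 3.5 xyz [-0.0, -0.0, 134.0] dr [0.0, 0.0, 0.0]
```

Emit:
apply_moves --xyz '[[-36,-1,5],[-72,-2,20],[-108,-2,50],[-144,-3,85],[-170,-4,110]]' --dr '[[0,6,0],[0.3,12,0.1],[0.5,18,0.2],[0.8,24,0.3],[1,30,0.4]]' --jaw '[0,0,0,0,0]'

```text
t: 6.7
tcp_pos: [0.5552, -0.1093, 0.211]
eef_rot: [2.093, 1.745, 0.209]
contact_force: [0.1, -0.5, -0.6]
opening: 1.004
```

```bash
python3 - <<'E'
from h import *
plan([(bed([0,-.0035,.06]),RB),(bed([0,-.0035,.016]),RB)])
E
```

```text
rows 3.7 xyz [-74.4, 11.0, 120.8] dr [-1.5, 8.8, 0.2]
rows 1.2 xyz [-0.0, 0.0, 44.0] dr [0.0, 0.0, 0.0]
```

Emit:
apply_moves --xyz '[[-25,3,20],[-50,7,50],[-74,11,85],[-74,11,115],[-74,11,120]]' --dr '[[-0.5,4,0],[-1,8,0],[-1.5,8.8,0.2],[-1.5,8.8,0.2],[-1.5,8.8,0.2]]' --jaw '[0,0,0,0,0]'

```text
t: 7.12
tcp_pos: [0.5927, -0.2117, 0.1142]
eef_rot: [2.116, 1.81, 0.399]
contact_force: [0.6, -0.5, -0.4]
opening: 1.004
```

```bash
python3 - <<'E'
from h import *
plan([(bed([0,-.0035,.016]),RB)])
E
```

```text
rows 1.1 xyz [3.7, 1.8, 42.4] dr [-0.1, 0.1, -0.3]
```

Emit:
apply_moves --xyz '[[2,1,15],[3.7,1.8,30],[3.7,1.8,42],[3.7,1.8,43],[3.7,1.8,43]]' --dr '[[0,0,0],[0,0,-0.3],[0,0,-0.3],[0,0,-0.3],[0,0,-0.3]]' --jaw '[0,0,0,0,0]'

```text
t: 7.53
tcp_pos: [0.6119, -0.2107, 0.074]
eef_rot: [2.114, 1.817, 0.396]
contact_force: [0.5, 0.9, 0.4]
opening: 1.001
```

```bash
python3 - <<'E'
from h import *
print(bot.state()["contact_force"]);plan([(bed([0,-.0035,.016]),RB)])
E
```

```text
[0.54809941 0.88355191 0.35054081]
rows 0.1 xyz [-0.3, 1.6, -2.0] dr [-0.4, 0.1, -0.0]
```

Emit:
apply_moves --xyz '[[0,1.6,-1],[0,1.6,-1],[0,1.6,-1],[0,1.6,-1],[0,1.6,-1]]' --dr '[[-0.4,0,0],[-0.4,0,0],[-0.4,0,0],[-0.4,0,0],[-0.4,0,0]]' --jaw '[0.2,0.4,0.6,0.75,0.85]'

```text
t: 7.95
tcp_pos: [0.6131, -0.2108, 0.0766]
eef_rot: [2.108, 1.813, 0.402]
contact_force: [0.7, -1.1, 0.0]
opening: 0.298
```

Emit:
apply_moves --xyz '[[0,0,0],[0,0,0],[0,0,0],[0,0,0],[0,0,0]]' --dr '[[0,0,0],[0,0,0],[0,0,0],[0,0,0],[0,0,0]]' --jaw '[0.9,0.95,1,1,1]'

```text
t: 8.37
tcp_pos: [0.6131, -0.2107, 0.0773]
eef_rot: [2.107, 1.813, 0.403]
contact_force: [-3.4, 1.7, 6.4]
opening: 0.085
```

```bash
python3 - <<'E'
from h import *
s=bot.state();print(s["contact_force"],s["ft_torque"],s["opening"]);plan([(bed([0,-.0035,.016]),RB)])
E
```

```text
[-3.42220076  1.72062878  6.44717932] [0.13750091 0.35699276 0.03816516] 0.08497616507422205
rows 0.0 xyz [-0.5, -0.8, 0.5] dr [0.2, 0.1, 0.0]
```

Emit:
apply_moves --xyz '[[0,0,-5],[0,0,-12],[0,0,-20],[0,0,-30],[0,0,-40]]' --dr '[[0,0,0],[0,0,0],[0,0,0],[0,0,0],[0,0,0]]' --jaw '[1,1,1,1,1]'

```text
t: 8.78
tcp_pos: [0.5952, -0.2076, 0.1136]
eef_rot: [2.109, 1.814, 0.402]
contact_force: [-0.3, -0.4, -5.7]
opening: 0.082
```

Emit:
apply_moves --xyz '[[0,0,-15],[0,0,-35],[0,0,-60],[0,0,-80],[0,0,-90]]' --dr '[[0,0,0],[0,0,0],[0,0,0],[0,0,0],[0,0,0]]' --jaw '[1,1,1,1,1]'

```text
t: 9.2
tcp_pos: [0.5569, -0.2021, 0.1983]
eef_rot: [2.106, 1.812, 0.403]
contact_force: [0.2, -0.8, -6.2]
opening: 0.085
```

```bash
cat >> h.py <<'E'
# placing: bracket in hand: origin at tool offset; grasp so TCP = bracket (0,-.0035,.0155)
SP=np.array([.6003,.1675,.0838]);SY=.0935
def place(h,dy=-.0035,hb=.0155):
    r=R.from_euler('z',SY);M=r.as_matrix()
    return SP+r.apply([0,dy,hb+h]),R.from_matrix(np.c_[M[:,1],M[:,0],-M[:,2]])
E
python3 - <<'E'
from h import *
s=bot.state();print(s["contact_force"],s["ft_torque"],s["opening"],s["q"].round(2),s["tcp_pos"]);up,Q=place(.12)
plan([(np.array([.57,-.02,.28]),R.from_euler('z',-.13)*Q),(up,Q)])
E
```

```text
[ 0.19688687 -0.81749247 -6.21691716] [ 0.05582491  0.64409123 -0.03270683] 0.08510335147292306 [-0.51  0.19  1.88  0.24  0.68 -0.52] [ 0.55690961 -0.2020564   0.19834072]
rows 5.3 xyz [181.8, 22.1, -80.4] dr [25.2, 1.6, -6.4]
rows 5.2 xyz [185.0, 23.9, 60.7] dr [0.0, 0.0, -7.4]
```

Emit:
apply_moves --xyz '[[20,3,-30],[55,6,-60],[90,11,-80],[125,16,-82],[160,20,-82]]' --dr '[[5,0.3,-1.3],[10,0.6,-2.6],[15,1,-3.9],[20,1.3,-5.2],[25,1.6,-6.4]]' --jaw '[1,1,1,1,1]'

```text
t: 9.62
tcp_pos: [0.5657, -0.0397, 0.2852]
eef_rot: [2.257, 2.176, 0.008]
contact_force: [1.2, -0.2, -6.0]
opening: 0.082
```

```bash
python3 - <<'E'
from h import *
s=bot.state();print(s["contact_force"],s["ft_torque"],s["opening"],s["q"].round(2),s["tcp_pos"])
plan([place(.12)])
E
```

```text
[ 1.20586376 -0.17871486 -6.01214666] [-0.06638694 -0.12902224 -0.05022325] 0.08154276690744029 [-0.14  0.25  1.44 -0.    1.43 -0.11] [ 0.56569549 -0.03972959  0.2851871 ]
rows 5.7 xyz [205.0, 26.9, 65.9] dr [0.5, 0.1, -7.5]
```

Emit:
apply_moves --xyz '[[36,5,0],[72,10,8],[108,15,20],[144,20,35],[180,24,50]]' --dr '[[0,0,-1.5],[0,0,-3],[0.2,0,-4.5],[0.4,0,-6],[0.5,0.1,-7.5]]' --jaw '[1,1,1,1,1]'

```text
t: 10.03
tcp_pos: [0.5976, 0.1413, 0.2351]
eef_rot: [2.112, 2.324, 0.004]
contact_force: [0.9, -0.9, -6.3]
opening: 0.079
```

```bash
python3 - <<'E'
from h import *
plan([place(.05)])
E
```

```text
rows 2.3 xyz [22.3, 4.9, 85.8] dr [0.2, -0.0, 0.1]
```

Emit:
apply_moves --xyz '[[10,2,20],[20,4,45],[22,5,70],[22,5,83],[22,5,85]]' --dr '[[0.2,0,0],[0.2,0,0],[0.2,0,0],[0.2,0,0],[0.2,0,0]]' --jaw '[1,1,1,1,1]'

```text
t: 10.45
tcp_pos: [0.5983, 0.1639, 0.1463]
eef_rot: [-2.109, -2.322, 0.008]
contact_force: [-0.8, 0.2, -5.7]
opening: 0.083
```

```bash
python3 - <<'E'
from h import *
import cv2
s=bot.state();print(s["contact_force"],s["ft_torque"]);plan([place(.05)])
a=bot.grab_frame("side")["frame"][:,:,::-1];b=bot.grab_frame("top")["frame"][:,:,::-1]
A=cv2.resize(a[110:200,280:370],None,fx=4.4,fy=4.4,interpolation=2);B=cv2.resize(b[125:215,200:290],None,fx=4.4,fy=4.4,interpolation=2)
cv2.imwrite("pics/p1.png",np.hstack([A,B]));print(A.shape)
P,Q=s["tcp_pos"],R.from_rotvec(s["eef_rot"])
for x,y in[(-1,1),(1,1),(1,-1),(-1,-1)]:
    W=P+Q.apply([.0035+y*.075,x*.045,.0105])
    print((x,y),((proj(W,"side")-[280,110]+.5)*4.4).round(0),((proj(W,"top")-[200,125]+.5)*4.4+[396,0]).round(0))
E
```

```text
[-0.78123893  0.15489442 -5.74023493] [-0.04815264  0.10233718 -0.03541583]
rows 0.1 xyz [-0.1, 2.3, -3.0] dr [-0.4, -0.0, 0.1]
(396, 396, 3)
(-1, 1) [[117. 170.]] [[466. 266.]]
(1, 1) [[214. 151.]] [[457. 117.]]
(1, -1) [[295. 235.]] [[706.  98.]]
(-1, -1) [[192. 257.]] [[717. 246.]]
```

View pics/p1.png

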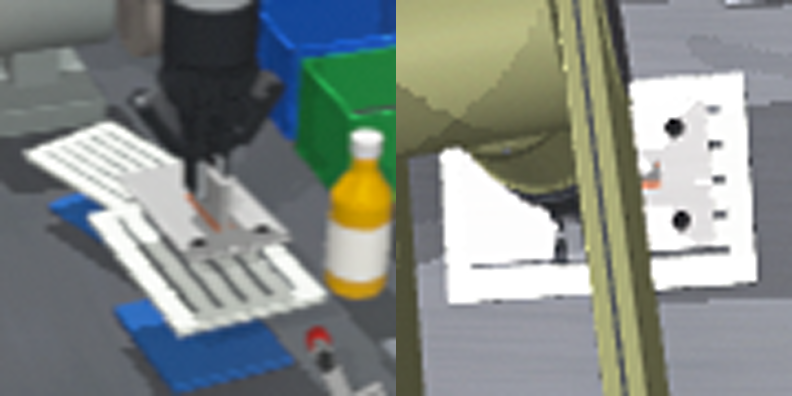

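Side crop: the plate corners at (293,238), (195,257) and (120,172) match the predictions (295,235), (192,257) and (117,170). The bracket is square in the hand and over the stand, so I'll descend and feel for the top.

Emit:
apply_moves --xyz '[[0,1,12],[0,2.3,22],[0,2.3,30],[0,2.3,35],[0,2.3,37]]' --dr '[[-0.4,0,0],[-0.4,0,0],[-0.4,0,0],[-0.4,0,0],[-0.4,0,0]]' --jaw '[1,1,1,1,1]'

```text
t: 10.97
tcp_pos: [0.6023, 0.1637, 0.1118]
eef_rot: [2.112, 2.323, 0.005]
contact_force: [0.1, -0.8, -6.1]
opening: 0.083
```

```bash
python3 - <<'E'
from h import *
s=bot.state();print(s["contact_force"],s["ft_torque"]);plan([place(.0)])
E
```

```text
[ 0.12878752 -0.84978813 -6.05010683] [-0.03394907  0.05829314  0.00092777]
rows 0.3 xyz [0.5, -1.7, 12.5] dr [0.2, -0.0, 0.1]
```

Emit:
apply_moves --xyz '[[0.5,-1.7,2],[0.5,-1.7,4],[0.5,-1.7,6],[0.5,-1.7,7.5],[0.5,-1.7,9]]' --dr '[[0.2,0,0.1],[0.2,0,0.1],[0.2,0,0.1],[0.2,0,0.1],[0.2,0,0.1]]' --jaw '[1,1,1,1,1]'

```text
t: 11.38
tcp_pos: [0.601, 0.1639, 0.1034]
eef_rot: [2.115, 2.322, 0.002]
contact_force: [-1.6, -2.1, -1.2]
opening: 0.082
```

Emit:
apply_moves --xyz '[[0,0,0.6],[0,0,1.2],[0,0,1.8],[0,0,2.4],[0,0,2.4]]' --dr '[[0,0,0],[0,0,0],[0,0,0],[0,0,0],[0,0,0]]' --jaw '[1,1,1,1,1]'

```text
t: 11.8
tcp_pos: [0.6012, 0.1639, 0.1019]
eef_rot: [2.115, 2.322, 0.003]
contact_force: [-3.0, -1.8, 4.4]
opening: 0.082
```

```bash
python3 - <<'E'
from h import *
s=bot.state();print(s["contact_force"],s["ft_torque"]);plan([place(.003)])
E
```

```text
[-2.96625214 -1.81145335  4.38690124] [0.15036701 0.60642696 0.09974851]
rows 0.0 xyz [0.2, -0.5, -0.4] dr [0.1, -0.0, -0.0]
```

Emit:
apply_moves --xyz '[[0,0,-0.5],[0,0,-0.8],[0,0,-0.8],[0,0,-0.8],[0,0,-0.8]]' --dr '[[0,0,0],[0,0,0],[0,0,0],[0,0,0],[0,0,0]]' --jaw '[1,1,1,1,1]'

```text
t: 12.22
tcp_pos: [0.6012, 0.1639, 0.1026]
eef_rot: [2.115, 2.322, 0.003]
contact_force: [-1.9, -1.6, 1.6]
opening: 0.082
```

Emit:
apply_moves --xyz '[[0,0,0],[0,0,0],[0,0,0],[0,0,0],[0,0,0]]' --dr '[[0,0,0],[0,0,0],[0,0,0],[0,0,0],[0,0,0]]' --jaw '[0.85,0.8,0.75,0.7,0.65]'

```text
t: 12.63
tcp_pos: [0.6015, 0.164, 0.1026]
eef_rot: [2.114, 2.321, 0.004]
contact_force: [-0.5, 0.0, 1.1]
opening: 0.348
```

Emit:
apply_moves --xyz '[[0,0,-3],[0,0,-15],[0,0,-35],[0,0,-65],[0,0,-95]]' --dr '[[0,0,0],[0,0,0],[0,0,0],[0,0,0],[0,0,0]]' --jaw '[0.5,0.4,0.3,0.2,0.1]'

```text
t: 13.05
tcp_pos: [0.6005, 0.1639, 0.1978]
eef_rot: [2.115, 2.322, 0.001]
contact_force: [1.2, -0.1, -0.1]
opening: 0.898
```

Emit:
apply_moves --xyz '[[0,-20,-30],[0,-55,-50],[0,-90,-55],[0,-125,-55],[0,-160,-55]]' --dr '[[0,0,0],[0,0,0],[0,0,0],[0,0,0],[0,0,0]]' --jaw '[0.1,0.1,0.1,0.1,0.1]'

```text
t: 13.47
tcp_pos: [0.4402, 0.1488, 0.2538]
eef_rot: [2.115, 2.321, 0.004]
contact_force: [0.3, 0.6, 0.5]
opening: 0.898
```

```bash
python3 - <<'E'
from h import *
import cv2
a=bot.grab_frame("side")["frame"][:,:,::-1];b=bot.grab_frame("top")["frame"][:,:,::-1]
A=cv2.resize(a[120:220,285:385],None,fx=4,fy=4,interpolation=2);B=cv2.resize(b[120:220,200:300],None,fx=4,fy=4,interpolation=2)
cv2.imwrite("pics/e1.png",np.hstack([A,B]))
r=R.from_euler('z',SY)
for x,y in[(-1,1),(1,1),(1,-1),(-1,-1)]:
    W=SP+r.apply([x*.045,y*.075,.005])
    print((x,y),((proj(W,"side")-[285,120]+.5)*4).round(0),((proj(W,"top")-[200,120]+.5)*4+[400,0]).round(0))
E
```

```text
(-1, 1) [[ 89. 159.]] [[476. 264.]]
(1, 1) [[176. 140.]] [[469. 134.]]
(1, -1) [[248. 218.]] [[688. 118.]]
(-1, -1) [[156. 240.]] [[697. 248.]]
```

View pics/e1.png

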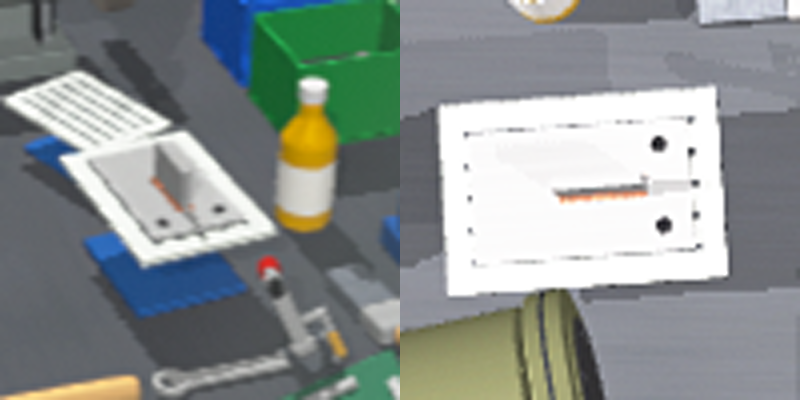

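The last picture shows the bracket plate-down and square on the stand. The top-view margins are about 26 px left and right and about 30 px above and below. The finger is still open, with the knob at side crop (268,266). I'm handing in.

```bash
python3 -c "
from rig import bot
print(bot.state()['contact_force'],bot.state()['t']);print(bot.hand_in())"
```

```text
[ 1.21679905  0.6847701  -0.16619395] 13.5667
the job is handed in; nothing more can be done
None
```

I swung the hold-down finger right over by its knob, released it, and it stayed open. Only then did I lift the bracket out square to the bed, lay it plate down on the larger stand, let go, back away and hand in at about 13.6 s.

- **Placing:** I felt for the stand top and it came in about 3 mm higher than the 84 mm I had measured from the images. The push was about 10 N at most. I eased that to about 7.5 N, against a bracket weight of about 6 N, before letting go.
- **Last checks:** In the last pictures the bracket is centred on the stand to within about 3 mm and square with it. The finger is still open, and the gripper was clear with no contact force. The wrench, bottle and smaller stand, which were in view, look unmoved. The other bench items were outside the final close-ups, so I did not re-check them.
- **Disagreements:** While I was lining up on the knob, the top view showed the gripper about 10 mm off, but the side view did not. I put it down to viewing angle, and the grip held. The jaws read slightly under the known widths, 15.8 mm on the 18 mm knob and about 7 mm on the 8 mm lug. I read that as scaling in the jaw reading.

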